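# Open the paint chest on its struts and set the green plaque on the easel

### The arm

A 6-joint arm with a two-finger parallel gripper is mounted at the origin on the work surface. World frame = base frame: x ahead of the robot, y to its left, z up, the work surface at z = 0. Lengths are in m, angles in rad, forces in N, time in s.
With the tool pointing down it reaches from about 0.3 to 0.875 m from the base axis. Payload 6.4 kg.
Tool frame: the origin (TCP) lies between the finger pads; the fingertips stand 19 mm ahead of it and the grasp point (between the pads) is the TCP (ctrl.tips_ahead is the z of the fingertips in the tool frame, in m); z points along the fingers, y is the line along which they close (so a half turn about z gives the same grasp; the last joint's range is limited). The gripper opens to 85 mm and grips with 20 to 120 N. Pads are 22 mm wide; open, the fingers measure 114 mm over their backs; the gripper's body (76 mm by 85 mm) begins 54 mm behind the grasp point. The pads swing forward as they close: fully open they stand 13 mm farther back than shut.
Start: joints at [1.085, 0.181, 1.607, -0, 1.354, -0.206], TCP at [0.159, 0.553, 0.25] pointing down, gripper open.
Joint ranges: [-2.99, 2.99], [-0.89, 2.07], [0.3, 2.58], [-1.14, 4.28], [0, 2.63], [-3.12, 3.12]. Speed limits (rad/s): [2.57, 2.57, 3.01, 3.14, 3.14, 3.14].

### API

Orientations are given as a unit quaternion [w, x, y, z].
In Python, from bench import readout, vision, ctrl gives the robot as it stands.
- The arm moves only by the tool play_rows, never from a script. Its arguments are lists of equal length, an entry for each row: "xyz": the shift along the tool's x, y, z in mm, a list of three; "rot": the turn, a rotation vector about the tool's x, y, z in rad, a list of three; "grip": the opening, from 0 (shut) to 1 (fully open). In form: {"xyz": [[x, y, z], ...], "rot": [[rx, ry, rz], ...], "grip": [grip, ...]}. A call has exactly 10 rows; each row is the pose to reach, as a shift and turn from the pose commanded when the call began, along the tool's axes at that moment; what a row does not reach only later rows make up. A row lasts 1/8 s, in which the tool goes at most 62.5 mm and 10.7 degrees, less where a joint would pass 70% of its speed; a pose out of reach is approached as far as the arm can. A call with a gripper value outside its range is refused whole. The fingers move at their own pace and stop on an object; the grip force is fixed at half the most. Time passes only in rows, so rows that repeat a pose let the fingers close, or fill a call up. It gives the time, the measured TCP pose, the force, the opening and the grip force at its end, in the units of the state.
- readout.get_obs(): the state, without advancing time (a new reading comes with each control period).
- vision.camera(name): name is "side" or "top" or "wrist"; returns a dict with "color" (384x512x3 uint8, red, green, blue), "depth" (384x512 float32, m along the optical axis (not along the pixel's ray), 0 where there is no reading), "camera_matrix" (3x3 intrinsics, pixels), "extrinsics" (4x4, takes a point from camera to world coordinates); the wrist camera has in their place "hand_eye" (4x4, takes a point from camera to tool coordinates, whose origin is the TCP and whose axes are the flange's). Camera axes: x right, y down, z forward; pixel columns grow to the right and rows downward; lengths in m; the calibration is good to about 2 mm. A picture is of the moment at which its call begins: read the wrist's pose just before it.
- ctrl.hand_in(): hands the job in; it is judged then, once.
The state is a dict: "time_s": time; "q": joint angles; "dq": joint speeds; "joint_efforts": joint torques, N m; "eef_pos": TCP position; "eef_rot": TCP orientation; "wrist_force": force on the tool from outside, world axes, zero at the start; "torque": the same for the moment, N m; "opening": opening from 0.0 (shut) to 1.0 (fully open); "grasp_force": force on a finger pad.
Only numpy, scipy, OpenCV 4.12 (cv2) and the standard library are available. Lean on these libraries where they do the work, as an engineer would, in place of code of your own. Each camera call takes 0.05 s, during which the arm holds its last target. There are 200 camera calls.

### The job

Lift the lid of the blue paint chest past its balance point, until its gas struts carry it fully open and it stays up by itself. Then take out the plaque sprayed green and set it down, without dropping it, on the bench easel: foot on the ledge behind the lip, flat against the back rest, in the middle, sprayed side outwards. Leave the red plaque in its place and do not push or knock over the cans, bottles and tape on the table.

Things in the scene. Friction and masses are not known exactly. Their poses are not given: they have to be found in the camera images.
- chest: Blue steel paint chest, fixed, 230 deep (x) x 400 wide (y) x 125 mm high to the rim, walls 4 mm. Origin: centre of its underside; x points from its front (latches, towards the robot) to its back (hinge side), z up. Inside, two bays side by side, a plaque leaning in each; a thin plate 62 mm high between them; pots 51 mm high along the inside of the back wall.
- bay_right (a point): Foot of the chest's right-hand bay (chest frame x 30, y -67, z 14 mm); a plaque's origin stands here within 3 mm. The plaque leans 25 deg from vertical, top edge towards the chest's front, about 132 mm above the table. Its rest bars, on the front side, reach 70 mm up the board; above that it stands free on both sides.
- bay_left (a point): Foot of the left-hand bay (chest frame x 30, y +67, z 14 mm), built like the other one. A lip 6 mm high stands before the plaque's foot, so a plaque is drawn out upwards along its own plane, clear of the open lid behind it.
- chest_lid (a joint): Lid angle in rad: 0 shut, 1.22 (70 deg) fully open at its stop; the front edge rises and swings to the back. Lid 0.95 kg, 230 x 400 mm, 21 mm thick. Left alone below its balance point, somewhere from 0.4 to 0.55 rad, it sinks shut; above it two damped gas struts push it, within 0.5 to 3 s, to the stop and hold it there. Lifting takes about 3 to 6 N at the handle.
- lid_hinge (a point): Middle of the lid's hinge line, which runs along the chest's y axis at the top of its back wall (chest frame x 115, z 125 mm).
- lid_handle (a point): Middle of the handle's bar: round steel, 12 mm thick, 110 mm long, parallel to the hinge line, on two posts on the lid's upper face near its front edge, its centre line 45 mm above that face. With the lid shut it is 195 mm in front of the hinge line and 66 mm above it (191 mm above the table). The bar can turn between finger pads.
- easel: Bench easel of aluminium bars on a dark foot plate 150 (x) x 120 (y) x 8 mm, fixed. Origin: centre of the plate's underside; z up; x points to its open front, away from the robot. The back rest (two bars 70 mm apart, 72 mm up from the ledge, prop legs behind) leans 30 deg from vertical, top towards -x. The ledge is square to it, 130 mm wide, 18 mm deep to a lip 6 mm high.
- easel_seat (a point): On the easel's ledge (easel frame x 35, y 0, z 32 mm): where the middle of the plaque's foot, its origin, comes when it lies flat against the back rest. The plaque's z then leans 30 deg from vertical towards the easel's -x; its sprayed face looks to +x and up.
- plaque_green: The plaque to move: white board, 9 thick x 110 wide x 130 mm tall, about 90 g, sprayed green on one face and along its top edge. Origin: middle of its foot (bottom edge); z up the board, y along its width, x out of the sprayed face. In the chest this face looks up and to the chest's back. It may be in either bay.
- plaque_red: The same kind of plaque sprayed red, in the other bay; to be left where it is. Origin and axes as for the green one.
- can_red: Spray can, white with red band and cap, 52 diameter x 186 mm, standing beside the easel. Origin: centre of its underside.
- can_brown: Brown spray can, 52 diameter x 186 mm, standing at the left of the chest. Origin: centre of its underside.
- bottle_red: Red paint bottle with blue cap, 60 diameter x 153 mm, standing at the left of the chest. Origin: centre of its underside.
- bottle_yellow: Yellow paint bottle, 60 diameter x 153 mm, standing near the far edge of the table. Origin: centre of its underside.
- tape: Roll of cream masking tape lying flat, 100 diameter x 25 mm, before the easel's front. Origin: centre of its underside.

How it is judged:
On the way, in this order (a step that is already met when the one before it is completed fails the run):
1. the lid stands fully open (over 1.15 rad) on its struts, with the robot not touching it (value of joint chest_lid above 1.15 rad and contact force between each of the arm, the fingers and chest_lid below 0.3 N), for 0.3 s.
2. the green plaque is set down: the fingers still hold it while its foot is on the easel's ledge (distance between plaque_green and easel_seat below 0.02 m and contact force between plaque_green and easel above 0.1 N and contact force between the fingers and plaque_green above 0.3 N), for 0.1 s.
At the end, for the whole second after the job is handed in: Lid open beyond 1.15 rad; green plaque at rest, foot on the easel's ledge (8 mm in x, 6 mm in height from the seat), within 15 mm of the middle, square within 6 deg, leaning 30 deg within 4 deg, sprayed face up and out; red plaque within 20 mm of its start, leaning in its bay (value of joint chest_lid above 1.15 rad and y of plaque_green in the frame of easel between -0.015 and 0.015 m and x of plaque_green in the frame of easel between 0.028 and 0.043 m and z of plaque_green in the frame of easel between 0.027 and 0.038 m and angle between plaque_green's own z axis and vertical between 0.454 and 0.593 rad and angle between plaque_green's own x axis and vertical below 1.22 rad and angle between the y axis of plaque_green and the y axis of easel, either way round below 0.105 rad and linear speed of plaque_green below 0.02 m/s and distance of plaque_red from where it was at the start of the episode below 0.02 m and angle between plaque_red's own z axis and vertical below 0.61 rad); the robot touches nothing.
It fails at once if the red plaque is pulled or pushed out of its place (over 30 mm) (distance of plaque_red from where it was at the start of the episode above 0.03 m).
It fails at once if a can, a bottle or the tape is pushed more than 30 mm or knocked over (distance of any of can_red, can_brown, bottle_red, bottle_yellow, tape from where it was at the start of the episode above 0.03 m or angle between any of can_red, can_brown, bottle_red, bottle_yellow's own z axis and vertical above 0.5 rad).
It also fails if it takes over 54 s, if anything falls off the work surface, if the arm or the gripper's body presses on something with over 40 N, if the wrist force passes 120 N, or if a joint passes its speed limit or range.

## Working session

There is one attempt and no reset: what is moved stays moved. The work goes in short steps, Python scripts to look and compute and a tool call to move; the robot and the scene stay as the last step left them, time stands still between calls to the robot, and variables do not carry over. Pictures are saved under pics/ and viewed, at most 10 in all, crops included, and the job is handed in when it is done.

Besides the shell and the picture viewer there is one more tool, called after "Call:" by a JSON object that holds its "op" and its "data". play_rows: Moves the arm, as the interface text tells. Its arguments: {"type":"object","properties":{"xyz":{"type":"array","items":{"type":"array","items":{"type":"number"}}},"rot":{"type":"array","items":{"type":"array","items":{"type":"number"}}},"grip":{"type":"array","items":{"type":"number"}}},"required":["xyz","rot","grip"]}

```bash
mkdir -p pics; python3 - <<'E'
from bench import readout, vision, ctrl
import cv2,numpy as np
o=readout.get_obs();print(o['time_s'],o['eef_pos'],o['eef_rot'],o['opening'])
for n in ['side','top']:
    c=vision.camera(n);np.savez(n+'.npz',**{k:v for k,v in c.items() if v is not None})
    cv2.imwrite(f'pics/{n}0.png',c['color'][:,:,::-1]);print(n,c['camera_matrix'],c['extrinsics'])
E
```

```text
0.0 [0.15852463 0.55218254 0.24939353] [-2.93838534e-04  1.39436295e-01  9.90230664e-01 -8.16209693e-04] 1.001656645480495
side [[470.54432345   0.         257.0018906 ]
 [  0.         470.54432345 183.19435474]
 [  0.           0.           1.        ]] [[-0.94020197 -0.31594844  0.12726683  0.35635842]
 [-0.34047582  0.88252006 -0.32439876  0.57484443]
 [-0.00982225 -0.34833163 -0.9373199   1.75068418]
 [ 0.          0.          0.          1.        ]]
top [[439.56359869   0.         258.20602469]
 [  0.         439.56359869 196.82737837]
 [  0.           0.           1.        ]] [[ 8.43341977e-03 -9.85987210e-01  1.66607619e-01  3.11725132e-01]
 [-9.99963859e-01 -8.13625634e-03  2.46609540e-03  8.25237978e-03]
 [-1.07597623e-03 -1.66622395e-01 -9.86020192e-01  1.75008528e+00]
 [ 0.00000000e+00  0.00000000e+00  0.00000000e+00  1.00000000e+00]]
```

View pics/top0.png

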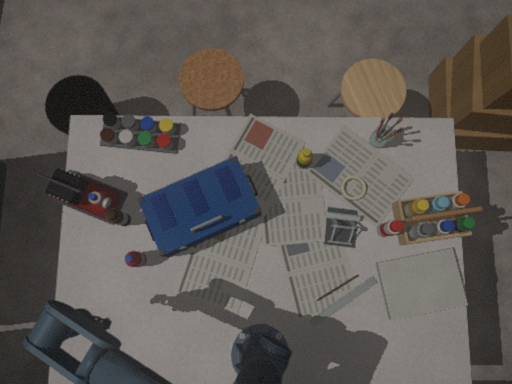

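View pics/side0.png

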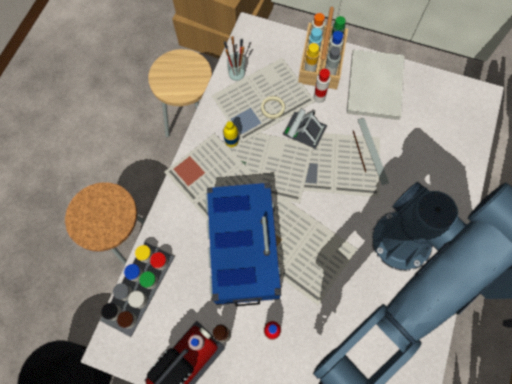

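Top view: the chest is centred at about (200,205) with its handle at (207,223). The easel is at (342,227), red can (393,227), tape (353,188), yellow bottle (305,157), red bottle (133,259) and brown can (120,218). Next I'll localise them with depth.

```bash
cat > h.py <<'E'
import numpy as np,cv2
def cloud(c,T=None):
    K=c['camera_matrix'];d=c['depth'];T=c['extrinsics'] if T is None else T
    v,u=np.indices(d.shape)
    p=np.stack([(u-K[0,2])/K[0,0]*d,(v-K[1,2])/K[1,1]*d,d],-1)
    w=p@T[:3,:3].T+T[:3,3]; w[d<=0]=np.nan
    return w
E
python3 - <<'E'
from h import *
for n in ['top','side']:
    c=np.load(n+'.npz');w=cloud(c);hsv=cv2.cvtColor(c['color'],cv2.COLOR_RGB2HSV)
    x,y,z=w[...,0],w[...,1],w[...,2]
    box=(x>.2)&(x<.75)&(y>.05)&(y<.5)
    m=box&(abs(hsv[...,0].astype(int)-112)<14)&(hsv[...,1]>120)&(z>.13)&(z<.16)
    p=w[m][:,:2].astype(np.float32);r=cv2.minAreaRect(p);print(n,'lid',r,np.median(w[m][:,2]),len(p))
    m=box&(z>.17)&(z<.215);p=w[m];print('handle',len(p),p.mean(0),cv2.minAreaRect(p[:,:2].astype(np.float32)),np.median(p[:,2]))
    # easel region
    ex=(x>.15)&(x<.5)&(y>-.4)&(y<-.05)
    if n=='top':
        ex=np.zeros(x.shape,bool);ex[200:252,318:366]=1
    else: ex=np.zeros(x.shape,bool);ex[100:150,275:332]=1
    for lo,hi in [(.004,.016),(.02,.05),(.05,.08),(.08,.12)]:
        p=w[ex&(z>lo)&(z<hi)]
        if len(p)>5: print('easel',lo,len(p),p.mean(0).round(4),[np.round(a,4) for a in cv2.minAreaRect(p[:,:2].astype(np.float32))])
    # tall things
    m=((z>.1)&(z<.25)&(x>-.1)).astype(np.uint8);k,l,s,ce=cv2.connectedComponentsWithStats(m)
    for i in range(1,k):
        if s[i,4]>20:
            p=w[l==i];print('tall',ce[i].round(),s[i,4],p.mean(0).round(3),np.nanmax(p[:,2]).round(3))
c=np.load('top.npz')['color'][190:262,300:420];c2=np.load('side.npz')['color'][90:162,260:380]
cv2.imwrite('pics/e.png',cv2.resize(np.vstack([c,c2])[:,:,::-1],None,fx=4,fy=4,interpolation=2))
E
```

```text
top lid ((0.5263055562973022, 0.28561878204345703), (0.22763492166996002, 0.5168705582618713), 24.768959045410156) 0.1468745510794609 5969
handle 118 [0.48092323 0.19556306 0.19501342] ((0.4814181625843048, 0.19622798264026642), (0.012363962829113007, 0.12015072256326675), 24.45492172241211) 0.1954475531162475
easel 0.004 991 [ 0.4942 -0.3164  0.0082] [array([ 0.4944, -0.3203]), array([0.1894, 0.2079]), np.float64(88.9761)]
easel 0.02 250 [ 0.5181 -0.3197  0.0352] [array([ 0.4822, -0.3181]), array([0.1303, 0.1188]), np.float64(84.7591)]
easel 0.05 80 [ 0.4838 -0.3198  0.0665] [array([ 0.4861, -0.3178]), array([0.0802, 0.0935]), np.float64(5.0029)]
easel 0.08 54 [ 0.4822 -0.3179  0.0855] [array([ 0.4852, -0.3176]), array([0.097 , 0.0192]), np.float64(78.9734)]
tall [385. 123.] 102 [ 0.865 -0.461  0.165] 0.215
tall [397. 122.] 44 [ 0.867 -0.506  0.165] 0.21
tall [394. 132.] 53 [ 0.824 -0.492  0.178] 0.207
tall [305. 155.] 164 [ 0.748 -0.166  0.127] 0.162
tall [199. 205.] 6899 [0.55  0.23  0.147] 0.205
tall [ 85. 194.] 2070 [0.582 0.643 0.175] 0.25
tall [440. 207.] 1195 [ 0.547 -0.645  
[... 812 characters left out ...]
3201]), array([0.1009, 0.0797]), np.float64(78.0131)]
easel 0.08 54 [ 0.4802 -0.3175  0.0866] [array([ 0.4816, -0.3152]), array([0.0952, 0.0176]), np.float64(80.9956)]
tall [331.  50.] 1176 [ 0.485 -0.606  0.173] 0.219
tall [315.  40.] 642 [ 0.559 -0.632  0.169] 0.206
tall [235.  51.] 78 [ 0.85  -0.479  0.163] 0.209
tall [242.  50.] 80 [ 0.825 -0.491  0.164] 0.212
tall [228.  52.] 66 [ 0.872 -0.459  0.171] 0.213
tall [230. 129.] 168 [ 0.749 -0.16   0.127] 0.162
tall [242. 243.] 7741 [0.548 0.242 0.147] 0.205
tall [405. 238.] 793 [0.025 0.046 0.17 ] 0.25
tall [272. 330.] 236 [0.353 0.481 0.127] 0.161
tall [221. 333.] 233 [0.506 0.548 0.17 ] 0.195
tall [184. 358.] 2180 [0.587 0.658 0.174] 0.25
```

View pics/e.png

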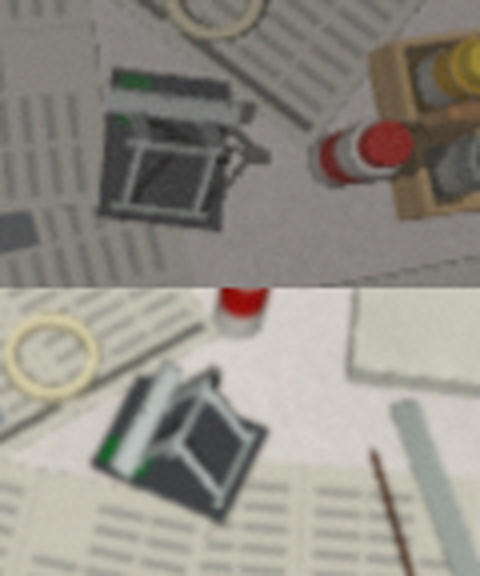

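The easel crop shows its lip on the far side at about (175,110), the rest's top bar nearer the robot at about (165,210), and a knob or prop on the right at about (250,155). Next step is the handle.

```bash
cat >> h.py <<'E'
from scipy.spatial.transform import Rotation as Ro
def pose(o):
    q=o['eef_rot'];return Ro.from_quat([q[1],q[2],q[3],q[0]]),np.array(o['eef_pos'])
def rel(R,p,R2,p2):
    print('xyz mm',(R.inv().apply(np.array(p2)-p)*1000).round(1),'rot',(R.inv()*R2).as_rotvec().round(3))
def down(yaw,tilt=0): # tool z down, tool y at yaw; tilt: turn about tool x
    c,s=np.cos(yaw),np.sin(yaw)
    return Ro.from_matrix(np.array([[-s,c,0],[c,s,0],[0,0,-1]]).T)*Ro.from_rotvec([tilt,0,0])
E
python3 - <<'E'
from h import *
from bench import readout
R,p=pose(readout.get_obs());a=np.radians(24.6)
rel(R,p,down(a),[.48,.197,.255])
E
```

```text
xyz mm [-407.1 -252.7   -5.3] rot [-0.002  0.     0.862]
```

Call:
{"op": "play_rows", "data": {"xyz": [[-51, -32, -5], [-102, -63, -5], [-153, -95, -5], [-204, -126, -5], [-254, -158, -5], [-305, -190, -5], [-356, -221, -5], [-407, -253, -5], [-407, -253, -5], [-407, -253, -5]], "rot": [[0, 0, 0.108], [0, 0, 0.216], [0, 0, 0.324], [0, 0, 0.432], [0, 0, 0.54], [0, 0, 0.648], [0, 0, 0.756], [0, 0, 0.862], [0, 0, 0.862], [0, 0, 0.862]], "grip": [1, 1, 1, 1, 1, 1, 1, 1, 1, 1]}}

```text
time_s: 1.35
eef_pos: [0.4795, 0.1972, 0.2547]
eef_rot: [-0.001, 0.54, 0.841, -0.0]
wrist_force: [-0.1, -0.6, 1.0]
opening: 1.003
grasp_force: 0.0
```

```bash
python3 - <<'E'
from h import *
from bench import readout,vision
o=readout.get_obs();R,p=pose(o);print(o['time_s'],p,o['wrist_force'],o['q'])
c=vision.camera('wrist');np.savez('w1.npz',**c);print(c['hand_eye'].round(3),c['camera_matrix'].round(1))
T=np.eye(4);T[:3,:3]=R.as_matrix();T[:3,3]=p
w=cloud(c,T@c['hand_eye'])
m=(w[...,2]>.18)&(w[...,2]<.21);q=w[m]
r=cv2.minAreaRect(q[:,:2].astype(np.float32));print(len(q),q.mean(0),r)
cv2.imwrite('pics/w1.png',c['color'][:,:,::-1])
rel(R,p,down(np.radians(24.6)),[.48,.197,.199])
E
```

```text
1.35 [0.47950822 0.19715279 0.25472152] [-0.11192825 -0.56115643  1.03711694] [ 1.60594655e-01  5.05936341e-02  1.74165060e+00  4.78412076e-04
  1.35086074e+00 -2.68413098e-01]
[[-0.001 -0.945 -0.328  0.084]
 [ 1.    -0.001  0.     0.001]
 [-0.001 -0.328  0.945 -0.124]
 [ 0.     0.     0.     1.   ]] [[296.1   0.  256.7]
 [  0.  296.1 192.1]
 [  0.    0.    1. ]]
2831 [0.47723627 0.20286391 0.19627327] ((0.4802122712135315, 0.19635851681232452), (0.012033467181026936, 0.12049441039562225), 24.653148651123047)
xyz mm [-0.4  0.5 55.7] rot [-0.001 -0.001 -0.   ]
```

View pics/w1.png

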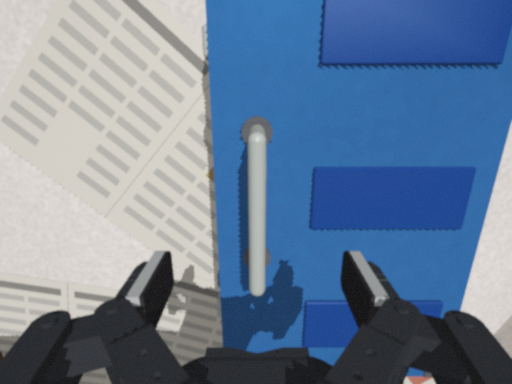

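The bar runs down column ~257 between the fingers (pads at ~150 and ~365), with its axis aligned. I'll go down and close.

Call:
{"op": "play_rows", "data": {"xyz": [[0, 0, 20], [0, 0, 40], [0, 0, 56], [0, 0, 56], [0, 0, 56], [0, 0, 56], [0, 0, 56], [0, 0, 56], [0, 0, 56], [0, 0, 56]], "rot": [[0, 0, 0], [0, 0, 0], [0, 0, 0], [0, 0, 0], [0, 0, 0], [0, 0, 0], [0, 0, 0], [0, 0, 0], [0, 0, 0], [0, 0, 0]], "grip": [1, 1, 1, 0, 0, 0, 0, 0, 0, 0]}}

```text
time_s: 2.65
eef_pos: [0.4796, 0.1967, 0.2001]
eef_rot: [-0.0, 0.54, 0.841, -0.001]
wrist_force: [-4.3, -1.6, 6.1]
opening: 0.113
grasp_force: 58.7
```

```bash
python3 - <<'E'
from bench import readout
import numpy as np
o=readout.get_obs();print(o['eef_pos'],o['opening'],o['grasp_force'],o['wrist_force'])
# TCP is offset from bar, constant orientation
for t in np.arange(0,.86,.05):
    a=np.arctan2(66,195)+t;r=np.hypot(66,195);print(t.round(2),(195-r*np.cos(a)).round(1),-(r*np.sin(a)-66).round(1))
E
```

```text
[0.47964632 0.19673736 0.20011568] 0.11279435577408238 58.69569182395935 [-4.26349857 -1.60590408  6.12906364]
0.0 0.0 -0.0
0.05 3.5 -9.7
0.1 7.6 -19.1
0.15 12.1 -28.4
0.2 17.0 -37.4
0.25 22.4 -46.2
0.3 28.2 -54.7
0.35 34.5 -62.9
0.4 41.1 -70.7
0.45 48.1 -78.2
0.5 55.5 -85.4
0.55 63.3 -92.2
0.6 71.3 -98.6
0.65 79.7 -104.6
0.7 88.4 -110.1
0.75 97.3 -115.2
0.8 106.5 -119.9
0.85 115.9 -124.1
```

Call:
{"op": "play_rows", "data": {"xyz": [[0, 3.5, -9.7], [0, 7.6, -19.1], [0, 12.1, -28.4], [0, 17, -37.4], [0, 22.4, -46.2], [0, 28.2, -54.7], [0, 34.5, -62.9], [0, 41.1, -70.7], [0, 48.1, -78.2], [0, 55.5, -85.4]], "rot": [[0, 0, 0], [0, 0, 0], [0, 0, 0], [0, 0, 0], [0, 0, 0], [0, 0, 0], [0, 0, 0], [0, 0, 0], [0, 0, 0], [0, 0, 0]], "grip": [0, 0, 0, 0, 0, 0, 0, 0, 0, 0]}}

```text
time_s: 3.9
eef_pos: [0.529, 0.2195, 0.2869]
eef_rot: [-0.001, 0.54, 0.841, -0.002]
wrist_force: [-12.5, -6.9, 11.1]
opening: 0.112
grasp_force: 58.7
```

Call:
{"op": "play_rows", "data": {"xyz": [[0, 7.8, -6.8], [0, 15.8, -13.2], [0, 24.2, -19.2], [0, 32.9, -24.7], [0, 41.8, -29.8], [0, 51, -34.5], [0, 52, -36], [0, 62, -70], [0, 70, -125], [0, 70, -180]], "rot": [[0, 0, 0], [0, 0, 0], [0, 0, 0], [0, 0, 0], [0, 0, 0], [0, 0, 0], [0, 0, 0], [0, 0, 0], [0, 0, 0], [0, 0, 0]], "grip": [0, 0, 0, 0, 0, 0, 0.5, 0.5, 0.5, 0.5]}}

```text
time_s: 5.15
eef_pos: [0.5945, 0.2496, 0.466]
eef_rot: [-0.0, 0.54, 0.841, 0.0]
wrist_force: [0.5, 0.2, 0.3]
opening: 0.502
grasp_force: 0.0
```

```bash
python3 - <<'E'
from h import *
from bench import readout,vision
o=readout.get_obs();print(o['eef_pos'],o['opening'],o['wrist_force'])
c=vision.camera('side');cv2.imwrite('pics/s2.png',c['color'][:,:,::-1]);np.savez('s2.npz',**c)
E
```

```text
[0.59447161 0.24955325 0.46595844] 0.5015676272692545 [0.45992598 0.17929356 0.28305827]
```

View pics/s2.png

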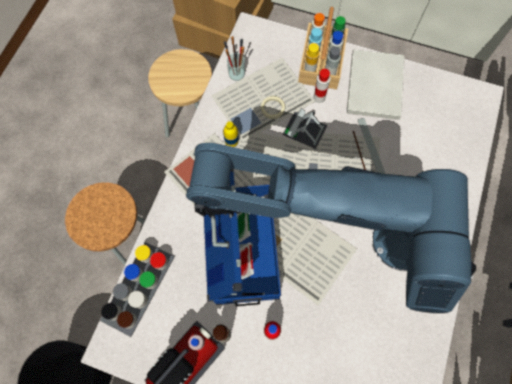

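The lid is rising. The green plaque is in the right bay (243,222) and the red one in the left (246,258). Moving to a pre-grasp pose on the green plaque's axis.

```bash
cat >> h.py <<'E'
CA=np.radians(24.6);CO=np.array([.5527,.230,0]);CR=Ro.from_rotvec([0,0,CA])
def ch(v): return CO+CR.apply(np.array(v)/1000.)
def unch(w): return CR.inv().apply(w-CO)*1000
E
python3 - <<'E'
from h import *
from bench import readout
R,p=pose(readout.get_obs())
rel(R,p,down(CA,-np.radians(25)),ch([-60,-67,400]))
rel(R,p,down(CA,-np.radians(25)),ch([-60,-67,210]))
E
```

```text
xyz mm [ -67.  -108.    74.5] rot [-0.424  0.002  0.   ]
xyz mm [ -66.5 -110.4  264.5] rot [-0.424  0.002  0.   ]
```

Call:
{"op": "play_rows", "data": {"xyz": [[-20, -40, 0], [-40, -80, 10], [-67, -110, 40], [-67, -110, 90], [-67, -110, 140], [-67, -110, 190], [-67, -110, 230], [-67, -110, 264], [-67, -110, 264], [-67, -110, 264]], "rot": [[-0.14, 0, 0], [-0.28, 0, 0], [-0.424, 0, 0], [-0.424, 0, 0], [-0.424, 0, 0], [-0.424, 0, 0], [-0.424, 0, 0], [-0.424, 0, 0], [-0.424, 0, 0], [-0.424, 0, 0]], "grip": [0.6, 0.6, 0.6, 0.6, 0.6, 0.6, 0.6, 0.6, 0.6, 0.6]}}

```text
time_s: 6.45
eef_pos: [0.5231, 0.1426, 0.2024]
eef_rot: [0.115, 0.528, 0.822, 0.178]
wrist_force: [0.1, -0.1, 0.2]
opening: 0.6
grasp_force: 0.0
```

```bash
python3 - <<'E'
from h import *
from bench import readout,vision
o=readout.get_obs();R,p=pose(o);print(o['time_s'],unch(p),o['wrist_force'],o['opening'])
c=vision.camera('wrist');np.savez('w2.npz',**c)
cv2.imwrite('pics/w2.png',c['color'][:,:,::-1])
T=np.eye(4);T[:3,:3]=R.as_matrix();T[:3,3]=p
w=cloud(c,T@c['hand_eye']);hsv=cv2.cvtColor(c['color'],cv2.COLOR_RGB2HSV)
m=(abs(hsv[...,0].astype(int)-65)<20)&(hsv[...,1]>100)&~np.isnan(w[...,0])
m=cv2.erode(m.astype(np.uint8),np.ones((3,3)))>0
q=unch(w[m]);print(len(q),q.min(0),q.max(0),q.mean(0))
for lo in range(20,140,15):
    s=q[(q[:,2]>lo)&(q[:,2]<lo+15)]
    if len(s)>5: print(lo,len(s),np.median(s,0).round(1),np.percentile(s[:,1],[2,98]).round(1))
s=q[(q[:,2]<122)]
if len(s)>50: A=np.c_[s[:,1:],np.ones(len(s))];print('x=f(y,z)',np.linalg.lstsq(A,s[:,0],rcond=None)[0])
c=vision.camera('top');w=cloud(c);u=unch(w.reshape(-1,3));k=(abs(u[:,1])<200)&(u[:,2]>220)&(u[:,2]<400)&(u[:,0]>20);print('lid',np.polyfit(u[k,2],u[k,0],1),k.sum(),np.nanmax(u[k,2]))
E
```

```text
6.45 [-63.29841164 -67.1012425  202.4092434 ] [ 0.06949096 -0.13180741  0.23156806] 0.6001849491006719
530 [ -27.18361656 -113.10751802  131.05384442] [-22.30034041 -32.07674856 135.26250045] [-24.851118   -70.5197947  133.01399231]
125 530 [-24.9 -68.9 133. ] [-111.9  -33.4]
lid [ -0.43810788 208.09343079] 1469 355.1661710244287
```

View pics/w2.png

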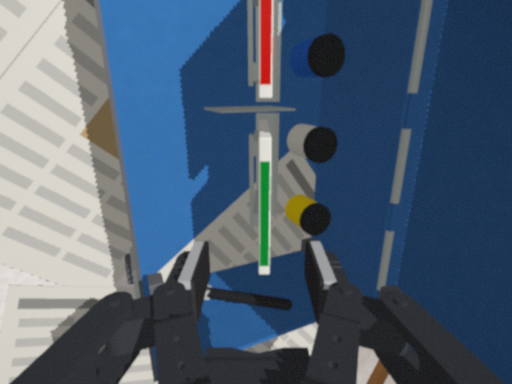

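The board is edge-on, spanning rows 132–273 at column 264, between the pads (~195 and ~318). The red one is above it, beyond the divider.

```bash
python3 - <<'E'
from h import *
from bench import readout,vision
o=readout.get_obs();R,p=pose(o)
c=np.load('w2.npz');T=np.eye(4);T[:3,:3]=R.as_matrix();T[:3,3]=p
w=cloud(c,T@c['hand_eye'])
for r in (131,133,135,200,268,271,273,275): print(r,unch(w[r,264]).round(1))
d=[-np.sin(np.radians(25)),0,np.cos(np.radians(25))]
for b in (150,108): rel(R,p,down(CA,-np.radians(25)),ch(np.array([30.3,-66,14.5])+b*np.array(d)))
E
```

```text
131 [ -9.3 -14.8 101.3]
133 [-14.4 -14.8 111.7]
135 [-19.  -14.7 121.2]
200 [-24.6 -59.9 133.9]
268 [ -24.1 -117.9  133.9]
271 [ -24.2 -120.4  134.2]
273 [ -24.  -122.6  133.8]
275 [  22.2 -197.5   40. ]
xyz mm [ 1.4  5.4 60.3] rot [-0.009  0.002  0.   ]
xyz mm [  1.5   5.7 102.3] rot [-0.009  0.002  0.   ]
```

Call:
{"op": "play_rows", "data": {"xyz": [[0, 5.5, 30], [0, 5.5, 60], [0, 5.5, 85], [0, 5.5, 102], [0, 5.5, 102], [0, 5.5, 102], [0, 5.5, 102], [0, 5.5, 102], [0, 5.5, 102], [0, 5.5, 102]], "rot": [[-0.01, 0, 0], [-0.01, 0, 0], [-0.01, 0, 0], [-0.01, 0, 0], [-0.01, 0, 0], [-0.01, 0, 0], [-0.01, 0, 0], [-0.01, 0, 0], [-0.01, 0, 0], [-0.01, 0, 0]], "grip": [0.6, 0.6, 0.6, 0.6, 0.6, 0, 0, 0, 0, 0]}}

```text
time_s: 7.8
eef_pos: [0.5661, 0.1621, 0.1117]
eef_rot: [0.118, 0.528, 0.821, 0.182]
wrist_force: [-0.7, -0.1, 7.8]
opening: 0.096
grasp_force: 59.5
```

```bash
python3 - <<'E'
from h import *
from bench import readout,vision
o=readout.get_obs();R,p=pose(o);print(o['time_s'],unch(p),o['wrist_force'],o['opening'],o['grasp_force'])
print((CR.inv()*R).as_matrix().round(3))
E
```

```text
7.8 [-16.11348915 -67.30974081 111.66570879] [-0.72961601 -0.0585396   7.79647229] 0.0963600231607357 59.46512460708618
[[ 0.001  0.906  0.423]
 [ 1.     0.    -0.001]
 [-0.001  0.423 -0.906]]
```

Call:
{"op": "play_rows", "data": {"xyz": [[0, 0, -12], [0, 0, -30], [0, 0, -55], [0, 0, -80], [0, 0, -110], [0, 0, -140], [0, 0, -170], [0, 0, -200], [0, 0, -200], [0, 0, -200]], "rot": [[0, 0, 0], [0, 0, 0], [0, 0, 0], [0, 0, 0], [0, 0, 0], [0, 0, 0], [0, 0, 0], [0, 0, 0], [0, 0, 0], [0, 0, 0]], "grip": [0, 0, 0, 0, 0, 0, 0, 0, 0, 0]}}

```text
time_s: 9.05
eef_pos: [0.4878, 0.1272, 0.2902]
eef_rot: [0.116, 0.528, 0.822, 0.181]
wrist_force: [-0.8, -0.1, -0.9]
opening: 0.099
grasp_force: 60.2
```

```bash
python3 - <<'E'
from h import *
from bench import readout,vision
o=readout.get_obs();R,p=pose(o);print(o['time_s'],p,o['wrist_force'],o['opening'],o['grasp_force'])
for n in ['top','side']:
    c=np.load(n+'.npz');w=cloud(c);g=c['color'].max(-1);z=w[...,2]
    ex=np.zeros(g.shape,bool)
    if n=='top': ex[195:255,318:372]=1
    else: ex[95:155,272:340]=1
    # dark plate points: at plate height
    m=ex&(z>.0045)&(z<.012)&(g<75)
    m=cv2.morphologyEx(m.astype(np.uint8),cv2.MORPH_OPEN,np.ones((2,2)))>0
    q=w[m][:,:2];print(n,len(q),cv2.minAreaRect(q.astype(np.float32)))
    # top bar & ledge
    for lo,hi,nm in [(.075,.11,'topbar'),(.026,.05,'ledge')]:
        m=ex&(z>lo)&(z<hi);m=m&(g>95)
        k,l,s,ce=cv2.connectedComponentsWithStats(m.astype(np.uint8))
        for i in range(1,k):
            if s[i,4]>25:
                q=w[l==i];r=cv2.minAreaRect(q[:,:2].astype(np.float32));print(nm,s[i,4],ce[i].round(),q.mean(0).round(4),np.round(r[0],4),np.round(r[1],4),r[2])
E
```

```text
9.05 [0.48777948 0.1272047  0.2901777 ] [-0.84094601 -0.05166884 -0.94843274] 0.09858239222629439 60.167845487594604
top 154 ((0.49958163499832153, -0.3234766721725464), (0.09754958748817444, 0.14386914670467377), 56.99382781982422)
topbar 37 [343. 226.] [ 0.482  -0.3104  0.0849] [ 0.4818 -0.3124] [0.0884 0.0113] 83.98882293701172
ledge 179 [343. 216.] [ 0.5275 -0.3213  0.0346] [ 0.5263 -0.3223] [0.1303 0.023 ] 85.33507537841797
side 89 ((0.4816453158855438, -0.29886263608932495), (0.11663153022527695, 0.08914501965045929), 17.178232192993164)
topbar 60 [308. 122.] [ 0.4819 -0.3143  0.0851] [ 0.482  -0.3175] [0.1004 0.021 ] 82.60135650634766
ledge 34 [320.  98.] [ 0.4723 -0.4648  0.0359] [ 0.4719 -0.4659] [0.0446 0.0209] 8.503856658935547
ledge 175 [297. 123.] [ 0.5258 -0.3201  0.0366] [ 0.5228 -0.3228] [0.1324 0.0318] 83.81888580322266
```

```bash
cat >> h.py <<'E'
EA=np.radians(-5.5)
def seat(s,b,a=EA): return np.array(s)+Ro.from_rotvec([0,0,a]).apply([-.5*b/1000,0,.866*b/1000])
E
python3 - <<'E'
from h import *
from bench import readout
R,p=pose(readout.get_obs())
rel(R,p,down(EA,-np.pi/6),seat([.518,-.321,.032],230))
rel(R,p,down(EA,-np.pi/6),seat([.518,-.321,.032],190))
E
```

```text
xyz mm [-362.6 -259.3  -55. ] rot [-0.089 -0.242  0.466]
xyz mm [-372.6 -258.1  -16.3] rot [-0.089 -0.242  0.466]
```

Call:
{"op": "play_rows", "data": {"xyz": [[-20, -14, -20], [-60, -43, -45], [-110, -80, -55], [-160, -115, -55], [-210, -150, -55], [-260, -186, -55], [-310, -222, -55], [-345, -247, -55], [-363, -259, -55], [-363, -259, -55]], "rot": [[-0.01, -0.03, 0.05], [-0.02, -0.06, 0.11], [-0.03, -0.09, 0.17], [-0.045, -0.12, 0.233], [-0.055, -0.15, 0.29], [-0.065, -0.18, 0.345], [-0.077, -0.21, 0.4], [-0.085, -0.23, 0.45], [-0.089, -0.242, 0.466], [-0.089, -0.242, 0.466]], "grip": [0, 0, 0, 0, 0, 0, 0, 0, 0, 0]}}

```text
time_s: 10.3
eef_pos: [0.4037, -0.3105, 0.23]
eef_rot: [0.19, 0.716, 0.648, 0.175]
wrist_force: [0.2, 1.1, -0.4]
opening: 0.095
grasp_force: 60.2
```

```bash
python3 - <<'E'
from h import *
from bench import readout,vision
o=readout.get_obs();R,p=pose(o);print(o['time_s'],p,o['wrist_force'],o['opening'])
c=vision.camera('wrist');np.savez('w3.npz',R=R.as_matrix(),p=p,**c)
cv2.imwrite('pics/w3.png',cv2.resize(c['color'][:,:,::-1],(768,576)))
T=np.eye(4);T[:3,:3]=R.as_matrix();T[:3,3]=p
w=cloud(c,T@c['hand_eye']);z=w[...,2]
m=(abs(w[...,0]-.5)<.15)&(abs(w[...,1]+.32)<.1)
for lo,hi in [(.03,.052),(.08,.11)]:
    k,l,s,ce=cv2.connectedComponentsWithStats((m&(z>lo)&(z<hi)).astype(np.uint8))
    for i in range(1,k):
        if s[i,4]>60:
            q=w[l==i];r=cv2.minAreaRect(q[:,:2].astype(np.float32));print(lo,s[i],q.mean(0).round(4),np.round(r[0],4),np.round(r[1],4),r[2])
E
```

```text
10.3 [ 0.40373952 -0.31049909  0.23003391] [ 0.19367581  1.12703836 -0.39129722] 0.09517642122684492
0.03 [ 253  109   24  107 1074] [ 0.5328 -0.3035  0.0391] [ 0.5193 -0.3233] [0.1303 0.0344] 83.82785034179688
0.03 [189 136  28   9 180] [ 0.4511 -0.2794  0.0412] [ 0.4521 -0.2799] [0.008  0.0226] 83.27471923828125
0.03 [192 198  25  10 151] [ 0.443  -0.3483  0.041 ] [ 0.4425 -0.3492] [0.0077 0.0207] 83.3676986694336
0.08 [244 128   9  28  96] [ 0.4834 -0.2784  0.0846] [ 0.4822 -0.2803] [0.0261 0.0061] 69.33511352539062
```

View pics/w3.png

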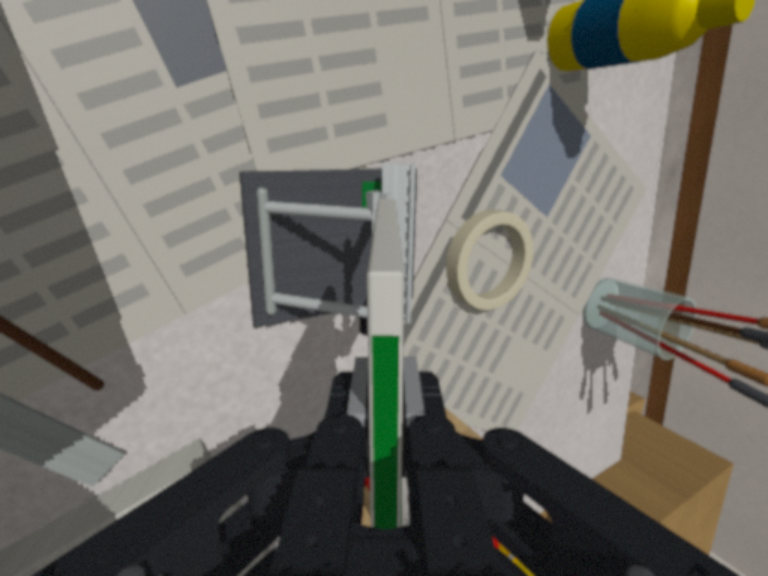

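The image shows the easel left of the held board: base bar of the prop at x~265, ledge and lip at x~390–412, rows 165–320. The board is edge-on at column ~385. Next I'll fit the ledge profile and the held board in one frame.

```bash
python3 - <<'E'
from h import *
c=np.load('w3.npz');R=c['R'];p=c['p'];T=np.eye(4);T[:3,:3]=R;T[:3,3]=p
w=cloud(c,T@c['hand_eye']);z=w[...,2]
# plate outline: table-level dark, z 4-12mm
g=c['color'].max(-1)
m=(abs(w[...,0]-.48)<.12)&(abs(w[...,1]+.32)<.11)&(z>.0045)&(z<.02)&(g<90)
k,l,s,ce=cv2.connectedComponentsWithStats(m.astype(np.uint8));i=1+s[1:,4].argmax();q=w[l==i]
print('plate z',np.median(q[:,2]))
# left plate edge (max y): per column min row ; back edge (min x)
cols=range(170,238);e=np.array([w[np.where(l[:,u]==i)[0].min(),u] for u in cols if (l[:,u]==i).any()]);f=np.polyfit(e[:,0],e[:,1],1);print('y+ edge yaw',np.degrees(np.arctan(f[0])),e.mean(0))
rows=range(125,210);e=np.array([w[v,np.where(l[v]==i)[0].min()] for v in rows if (l[v]==i).any()]);e=e[np.abs(e[:,0]-np.median(e[:,0]))<.02];f=np.polyfit(e[:,1],e[:,0],1);print('back edge yaw',-np.degrees(np.arctan(f[0])),e.mean(0),e[0],e[-1])
# ledge profile
a=np.radians(-6.8);Rz=Ro.from_rotvec([0,0,a])
m=(abs(w[...,0]-.52)<.05)&(z>.022)&(z<.06)&(w[...,1]>-.285)&(w[...,1]<-.24)
q=Rz.inv().apply(w[m]-np.array([.48,-.32,0]))*1000
for x in range(14,66,3):
    t=q[(q[:,0]>=x)&(q[:,0]<x+3)]
    if len(t)>3: print(x,len(t),np.percentile(t[:,2],[10,50,90]).round(1),t[:,1].max().round(1))
# held board in tool frame
tw=(w-p)@R*1000
m=(abs(tw[...,1])<15)&(tw[...,2]>-40)&(tw[...,2]<115)&(tw[...,0]>45)&(tw[...,0]<60)
q=tw[m];print('end face',len(q),q.min(0),q.max(0))
for lo in range(20,112,15):
    t=q[(q[:,2]>lo)&(q[:,2]<lo+15)]
    if len(t)>3: print(lo,t.mean(0).round(1),np.percentile(t[:,1],[3,97]).round(1))
E
```

```text
plate z 0.00887382618791116
y+ edge yaw -15.150026573671104 [ 0.46986154 -0.29308677  0.00891145]
back edge yaw -1.4390425851657396 [ 0.43405215 -0.31571696  0.00863467] [ 0.43651926 -0.28363612  0.00915687] [ 0.45361303 -0.35542033  0.00850145]
29 4 [35.6 40.4 45.1] 43.6
35 39 [28.4 29.6 30.9] 66.6
38 63 [29.5 30.9 32.5] 66.6
41 69 [31.  32.5 33.9] 66.6
44 69 [32.7 34.2 35.7] 66.6
47 63 [34.7 36.1 37.3] 65.7
50 87 [36.5 38.2 45.6] 65.8
53 89 [38.6 41.6 46.5] 66.2
end face 1393 [ 45.00576082  -3.83833464 -23.86232587] [ 53.91719157   5.72841425 105.89075692]
20 [53.2  0.8 26.8] [-3.2  5.1]
35 [53.2  1.  41.8] [-3.  5.]
50 [53.2  1.1 56.9] [-3.1  5.3]
65 [53.2  1.2 71.9] [-2.8  5.1]
80 [53.2  1.3 87.3] [-2.9  5.4]
95 [ 53.1   1.2 100.3] [-2.8  5.3]
```

```bash
cat >> h.py <<'E'
SEAT=np.array([.5215,-.3229,.032]);EA2=np.radians(-6.5)
def place(foot,off,up): # tool pose so that board foot (tool coords mm) is at seat + off(out)+up(board)
    R2=down(EA2,-np.pi/6); return R2,SEAT+R2.apply((np.array([0,off,-up])-np.array(foot))/1000)
E
python3 - <<'E'
from h import *
from bench import readout
R,p=pose(readout.get_obs())
for o,u in [(3,60),(3,20),(3,0)]: rel(R,p,*place([-1.8,1.2,106],o,u))
E
```

```text
xyz mm [ 1.1  4.9 65. ] rot [-0.001 -0.012  0.013]
xyz mm [  0.6   4.9 105. ] rot [-0.001 -0.012  0.013]
xyz mm [  0.3   5.  125. ] rot [-0.001 -0.012  0.013]
```

Call:
{"op": "play_rows", "data": {"xyz": [[1, 5, 25], [1, 5, 50], [1, 5, 75], [1, 5, 95], [1, 5, 107], [1, 5, 107], [1, 5, 107], [1, 5, 107], [1, 5, 107], [1, 5, 107]], "rot": [[0, -0.012, 0.013], [0, -0.012, 0.013], [0, -0.012, 0.013], [0, -0.012, 0.013], [0, -0.012, 0.013], [0, -0.012, 0.013], [0, -0.012, 0.013], [0, -0.012, 0.013], [0, -0.012, 0.013], [0, -0.012, 0.013]], "grip": [0, 0, 0, 0, 0, 0, 0, 0, 0, 0]}}

```text
time_s: 11.6
eef_pos: [0.4623, -0.315, 0.1427]
eef_rot: [0.195, 0.72, 0.643, 0.171]
wrist_force: [-0.4, 0.4, -0.5]
opening: 0.097
grasp_force: 60.1
```

```bash
python3 - <<'E'
from h import *
from bench import readout,vision
o=readout.get_obs();R,p=pose(o);print(o['time_s'],p,o['wrist_force'],R.inv().apply(o['wrist_force']))
rel(R,p,*place([-1.8,1.2,106],0,0))
c=vision.camera('wrist');np.savez('w4.npz',R=R.as_matrix(),p=p,**c)
cv2.imwrite('pics/w4.png',cv2.resize(c['color'][60:252,150:406,::-1],(768,576),interpolation=2))
T=np.eye(4);T[:3,:3]=R.as_matrix();T[:3,3]=p
w=cloud(c,T@c['hand_eye']);tw=(w-p)@R.as_matrix()*1000
# in tool frame: board plane y~1.2, ledge plane const z, rest surface const y
m=(abs(tw[...,1])<45)&(tw[...,2]>60)&(tw[...,2]<160)&(tw[...,0]>-80)&(tw[...,0]<80)
q=tw[m]
for x in (56,60,30):
  for y in range(-24,28,4):
    t=q[(abs(q[:,0]-x-2)<3)&(abs(q[:,1]-y-2)<2)]
    if len(t)>3: print(x,y,len(t),np.percentile(t[:,2],[10,50,90]).round(1))
E
```

```text
11.6 [ 0.4623037  -0.31503304  0.14266682] [-0.36882967  0.40046218 -0.51302849] [ 0.3582029  -0.61282782  0.23608529]
xyz mm [ 0.8 -4.9 19.7] rot [0.002 0.003 0.002]
56 -24 37 [141.  143.1 150. ]
56 -20 38 [143.6 144.8 153.7]
56 -16 39 [146.  147.7 155.8]
56 -12 23 [124.9 125.6 150.6]
56 -8 38 [124.6 125.7 126.5]
56 -4 36 [125.1 125.8 126.7]
56 0 37 [124.8 125.7 126.7]
56 4 37 [124.9 125.6 126.3]
56 8 32 [124.7 125.3 126.4]
56 12 33 [119.2 119.9 125.5]
60 -24 36 [146.2 149.4 151.3]
60 -20 29 [149.3 153.2 154.2]
60 -16 37 [150.2 155.3 156.9]
60 -12 33 [125.3 157.  158.4]
60 -8 40 [125.  126.1 159.4]
60 -4 33 [124.5 125.8 126.5]
60 0 34 [124.9 125.7 126.4]
60 4 35 [124.5 125.7 126.4]
60 8 32 [124.8 125.4 126.5]
60 12 30 [118.7 119.8 122.5]
30 -24 46 [ 62.1  63.4 140.5]
30 -20 31 [60.6 61.3 63.2]
30 -16 7 [ 61.   62.2 124.9]
30 -8 13 [ 72.8  97.7 123.2]
30 8 26 [125.  125.5 126.7]
30 12 27 [118.9 119.6 120.4]
```

View pics/w4.png

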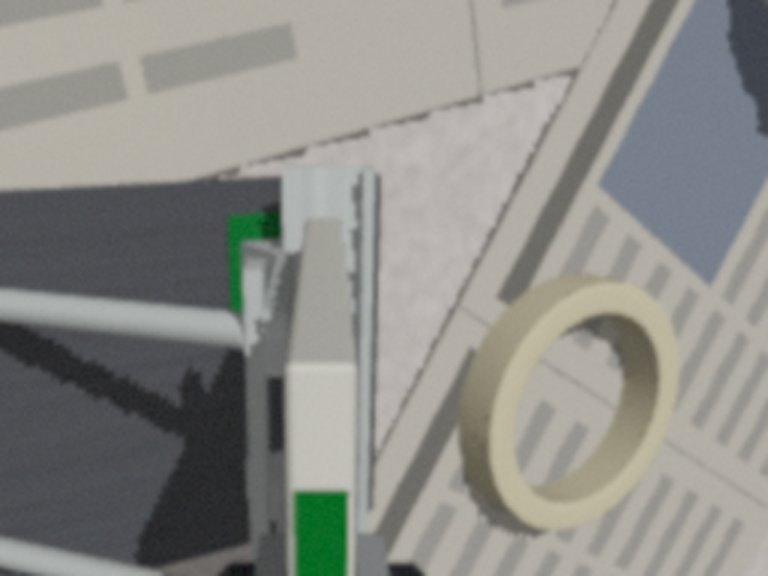

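The board is above the ledge with its back ~2 mm off the rest; the lip is at column ~368, outside the board at ~320. I'll lower it gently to contact.

Call:
{"op": "play_rows", "data": {"xyz": [[0, 0, 6], [0, 0, 12], [0, 0, 16], [0, 0, 18], [0, 0, 19], [0, 0, 20], [0, 0, 20.5], [0, 0, 20.5], [0, 0, 20.5], [0, 0, 20.5]], "rot": [[0, 0, 0], [0, 0, 0], [0, 0, 0], [0, 0, 0], [0, 0, 0], [0, 0, 0], [0, 0, 0], [0, 0, 0], [0, 0, 0], [0, 0, 0]], "grip": [0, 0, 0, 0, 0, 0, 0, 0, 0, 0]}}

```text
time_s: 12.9
eef_pos: [0.4726, -0.3167, 0.1273]
eef_rot: [0.196, 0.719, 0.644, 0.172]
wrist_force: [-24.6, 10.3, 32.9]
opening: 0.097
grasp_force: 66.4
```

```bash
python3 - <<'E'
from h import *
from bench import readout
o=readout.get_obs();R,p=pose(o);print(o['time_s'],p,R.inv().apply(o['wrist_force']))
rel(R,p,*place([-1.8,1.2,106],0,0))
E
```

```text
12.9 [ 0.47262019 -0.31669283  0.12730241] [  7.29673933  -5.50477887 -41.35278854]
xyz mm [ 1.2 -6.2  1.1] rot [0.003 0.004 0.004]
```

Call:
{"op": "play_rows", "data": {"xyz": [[0, 0, -1], [0, 0, -1.8], [0, -1, -1.8], [0, -2, -1.8], [0, -2.5, -1.8], [0, -3, -1.8], [0, -3, -1.8], [0, -3, -1.8], [0, -3, -1.8], [0, -3, -1.8]], "rot": [[0, 0, 0], [0, 0, 0], [0, 0, 0], [0, 0, 0], [0, 0, 0], [0, 0, 0], [0, 0, 0], [0, 0, 0], [0, 0, 0], [0, 0, 0]], "grip": [0, 0, 0, 0, 0, 0, 0, 0, 0, 0]}}

```text
time_s: 14.15
eef_pos: [0.4708, -0.3165, 0.1265]
eef_rot: [0.197, 0.72, 0.643, 0.172]
wrist_force: [4.3, 1.9, 7.3]
opening: 0.1
grasp_force: 60.7
```

```bash
python3 - <<'E'
from h import *
from bench import readout,vision
o=readout.get_obs();R,p=pose(o);print(o['time_s'],p,R.inv().apply(o['wrist_force']))
c=vision.camera('wrist');T=np.eye(4);T[:3,:3]=R.as_matrix();T[:3,3]=p
w=cloud(c,T@c['hand_eye']);q=((w-p)@R.as_matrix()*1000).reshape(-1,3)
for y in range(-18,22,3):
    t=q[(abs(q[:,0]-60)<3)&(abs(q[:,1]-y-1.5)<1.5)&(q[:,2]>60)&(q[:,2]<160)]
    if len(t)>3: print(y,len(t),np.percentile(t[:,2],[10,50,90]).round(1))
t=q[(abs(q[:,2]-80)<15)&(abs(q[:,0]-53)<1.5)&(abs(q[:,1])<12)];print('board y',np.percentile(t[:,1],[3,97]))
t=q[(q[:,2]>100)&(q[:,2]<108)&(abs(q[:,1]-4)<9)&(q[:,0]>57)];print('ledge end x',np.percentile(t[:,0],[90,97,100]) if len(t) else 0)
E
```

```text
14.15 [ 0.47076512 -0.31650229  0.12650697] [ 2.30231144  7.16156363 -4.28439053]
-18 30 [126.  128.8 136. ]
-15 36 [128.1 134.1 138.1]
-12 19 [107.3 129.9 139.3]
-9 35 [106.2 107.3 108.8]
-6 36 [106.6 107.6 125.2]
-3 36 [106.4 107.9 108.9]
0 36 [106.6 107.4 126.3]
3 40 [106.5 107.6 147.9]
6 37 [106.8 107.7 149.4]
9 35 [106.9 107.5 151.1]
12 43 [100.6 101.6 152.4]
15 13 [101.1 155.  155.3]
18 17 [152.7 157.  158. ]
21 19 [158.  158.6 159.5]
board y [-2.39586514  5.72948383]
ledge end x [63.96547352 64.65980364 64.76070496]
```

The foot is on the ledge (−4 N along the board) and the board is against the rest (7 N). Releasing and withdrawing along the board.

Call:
{"op": "play_rows", "data": {"xyz": [[0, 0, 0], [0, 0, 0], [0, 0, 0], [0, 0, 0], [0, 0, -15], [0, 0, -40], [0, 0, -75], [0, 0, -110], [0, 0, -150], [0, 0, -150]], "rot": [[0, 0, 0], [0, 0, 0], [0, 0, 0], [0, 0, 0], [0, 0, 0], [0, 0, 0], [0, 0, 0], [0, 0, 0], [0, 0, 0], [0, 0, 0]], "grip": [0.2, 0.3, 0.4, 0.4, 0.4, 0.4, 0.4, 0.4, 0.4, 0.4]}}

```text
time_s: 15.45
eef_pos: [0.3943, -0.3083, 0.2575]
eef_rot: [0.198, 0.72, 0.643, 0.17]
wrist_force: [0.6, -0.4, -0.7]
opening: 0.399
grasp_force: 0.0
```

```bash
python3 - <<'E'
from h import *
from bench import readout,vision
o=readout.get_obs();R,p=pose(o);print(o['time_s'],p,o['wrist_force'])
c=vision.camera('wrist');T=np.eye(4);T[:3,:3]=R.as_matrix();T[:3,3]=p
s=vision.camera('side')
cv2.imwrite('pics/f.png',np.hstack([cv2.resize(c['color'],(400,300)),cv2.resize(s['color'],(400,300))])[:,:,::-1])
w=cloud(c,T@c['hand_eye']);q=((w-p)@R.as_matrix()*1000)
hsv=cv2.cvtColor(c['color'],cv2.COLOR_RGB2HSV)
m=(abs(hsv[...,0].astype(int)-65)<20)&(hsv[...,1]>100)&(w[...,2]>.05)&(w[...,2]<.16)
t=w[m];print('green pts',len(t),t.mean(0),(t.min(0)),t.max(0))
t=q[(abs(q[...,0]-53)<3)&(abs(q[...,1])<20)&(w[...,2]>.045)&(w[...,2]<.15)]
for lo in range(120,256,20):
    k=t[(t[:,2]>lo)&(t[:,2]<lo+20)]
    if len(k)>5: print(lo,k.mean(0).round(1),np.percentile(k[:,1],[3,97]).round(1))
w=cloud(vision.camera('top'));u=unch(w.reshape(-1,3));k=(abs(u[:,1])<190)&(abs(u[:,1])>80)&(u[:,2]>160)&(u[:,2]<400)&(u[:,0]>0);print('lid',np.polyfit(u[k,2],u[k,0],1),k.sum(),np.nanmax(u[k,2]))
E
```

```text
15.45 [ 0.39429197 -0.30830379  0.25751655] [ 0.62279407 -0.38341645 -0.74452692]
green pts 560 [ 0.4563351  -0.3170476   0.14387297] [ 0.44858998 -0.361492    0.08419401] [ 0.4821179  -0.2793552   0.14785223]
120 [ 52.8  -2.8 130.2] [-7.1  1.3]
140 [ 54.1  -1.2 150.5] [-5.8  2.3]
160 [ 54.1  -0.2 171.5] [-4.7  3.4]
180 [ 53.6  -3.4 192.3] [-13.1   3.6]
200 [ 53.2  -1.3 207.9] [-13.1   4.9]
220 [ 54.8   1.3 227.5] [-2.6  5.1]
240 [ 53.8  11.4 251.2] [ 2.1 15.3]
lid [ -0.44246224 202.4436358 ] 796 355.9445236591239
```

View pics/f.png

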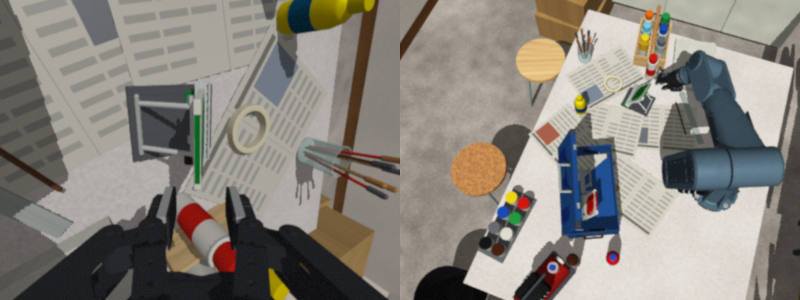

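The board stands on the easel, and the side view shows the lid open and the red plaque in place. I'll check the lean more accurately.

```bash
python3 - <<'E'
from h import *
from bench import readout,vision
o=readout.get_obs();R,p=pose(o);T=np.eye(4);T[:3,:3]=R.as_matrix();T[:3,3]=p
Rz=Ro.from_rotvec([0,0,EA2]);print('tool tilt',np.degrees(np.arccos(-R.as_matrix()[2,2])))
W=[];G=[]
for _ in range(3):
    c=vision.camera('wrist');w=cloud(c,T@c['hand_eye']);W.append(w.reshape(-1,3))
    hsv=cv2.cvtColor(c['color'],cv2.COLOR_RGB2HSV)
    m=(abs(hsv[...,0].astype(int)-65)<20)&(hsv[...,1]>100)&(w[...,2]>.13)&(w[...,2]<.16);G.append(w[m])
e=Rz.inv().apply(np.vstack(W)-SEAT)*1000;g=np.vstack(G);ge=Rz.inv().apply(g-SEAT)*1000
print('top edge (rel seat)',np.median(ge,0),np.percentile(ge[:,2],[5,95]),'yaw off',np.degrees(-np.polyfit(ge[:,1],ge[:,0],1)[0]))
ey=e[:,1];k=(abs(ey-55)<5)&(e[:,2]>0)&(e[:,2]<112);t=e[k]
cx=[];cz=[]
for z in range(5,105,5):
    s=t[(t[:,2]>=z)&(t[:,2]<z+5)]
    # within board band
    s=s[abs(s[:,0]+z*.6)<9]
    if len(s)>20: print(z,len(s),np.percentile(s[:,0],[3,50,97]).round(1),np.median(s[:,1]).round(1)); cx.append(np.percentile(s[:,0],97));cz.append(z+2.5)
f=np.polyfit(cz,cx,1);print('front-edge lean',np.degrees(np.arctan(-f[0])))
E
```

```text
tool tilt 30.048582920325035
top edge (rel seat) [-66.13915051  -0.64644787 113.45918428] [111.56935427 115.18200736] yaw off 0.05418911246404037
75 23 [-48.2 -42.5 -36.7] 52.8
90 25 [-57.9 -51.4 -47. ] 53.0
95 26 [-58.9 -54.5 -49.8] 52.9
100 29 [-63.2 -58.1 -54.1] 53.0
front-edge lean 34.39520396638133
```

```bash
python3 - <<'E'
from h import *
from bench import vision
for n in ('top','side'):
    w=cloud(vision.camera(n));u=unch(w.reshape(-1,3))
    k=(abs(u[:,1])<185)&(abs(u[:,1])>75)&(u[:,2]>180)&(u[:,2]<365)&(u[:,0]>0)&(u[:,0]<170);u=u[k]
    for z in range(180,365,20):
        t=u[(u[:,2]>=z)&(u[:,2]<z+20)]
        if len(t)>5: print(n,z,len(t),np.percentile(t[:,0],[10,50,90]).round(1))
E
```

```text
top 180 27 [114.4 117.3 121.5]
top 200 29 [106.  110.1 113.9]
top 220 32 [ 98.1 102.8 107. ]
top 240 37 [90.8 95.3 97.6]
top 260 68 [84.1 86.8 89.5]
top 280 41 [75.4 78.8 81.7]
top 300 32 [68.8 71.3 74. ]
top 320 78 [39.8 55.  66.5]
top 340 415 [39.7 48.3 56.1]
side 180 93 [111.5 115.3 119.3]
side 200 94 [103.6 108.3 112.2]
side 220 95 [ 97.7 100.8 105.2]
side 240 104 [89.7 94.1 97.8]
side 260 157 [81.4 85.6 90.4]
side 280 123 [74.  77.2 80.4]
side 300 121 [66.7 69.8 72.7]
side 320 166 [40.3 61.6 65.4]
side 340 475 [38.4 47.6 55.9]
```

```bash
python3 -c "
from bench import ctrl;print(ctrl.hand_in())"
```

```text
the job is handed in; nothing more can be done
None
```

I opened the lid to about 69° on its struts and set the green plaque on the easel, centred and square, leaning about 32° by my estimate (limit 34°); I left the red plaque in place and handed the job in at about 15 s, with no verdict returned.

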